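# Find the hidden button of the child-proof spares box

### The job

The teal spares box on the shelf is child-proof: of the four identical grey discs sunk in its white top panel only one is the release button, and the others are dummies that do not give. Feel along the panel with the fingertips for the disc that gives, press it down until the yellow drawer pops out, then let go and take the hand away, leaving the drawer out. Do not pick anything up, and leave the cups, the tin, the teaspoon and the clip where they are.

Things in the scene. Friction and masses are not known exactly. Their poses are not given: they have to be found in the camera images.
- box: Child-proof box, fixed: teal shell 120 (x) x 310 (y) x 80 mm (z), yellow drawer in its long -x side, flat white panel on top (80 mm high). Origin at the centre of its underside, z up. Four identical grey discs, 50 mm across, lie in a row along the box's y axis in 52 mm wells, faces 2.5 mm below the panel; one, different each time, is the button.
- catch (a joint): Travel of the real release button in m: 0 at rest, 0.008 fully pressed (downwards). Its spring takes about 2 N to start and 4 N when fully down; it lets the drawer go after about 4 to 5 mm and comes back up when released. The three dummy discs are rigid. This value does not tell which disc it is.
- drawer (a joint): Travel of the yellow drawer in m: 0 shut and latched, 0.045 popped fully out towards the box's -x. A spring drives it out as soon as the button lets go; it stays below 62 mm height and needs 45 mm of free room in front of the box.
- dimple1 (a point): Centre of well 1 (box y = -105 mm) at the height of the panel's surface; its disc's face lies 2.5 mm lower. Axes as the box's.
- dimple2 (a point): Centre of well 2 (box y = -35 mm) at the height of the panel's surface; its disc's face lies 2.5 mm lower. Axes as the box's.
- dimple3 (a point): Centre of well 3 (box y = 35 mm) at the height of the panel's surface; its disc's face lies 2.5 mm lower. Axes as the box's.
- dimple4 (a point): Centre of well 4 (box y = 105 mm) at the height of the panel's surface; its disc's face lies 2.5 mm lower. Axes as the box's.
- yellow_cup: loose yellow sippy cup with orange flip-top lid, 76 mm across, 109 mm tall. Bystander. Origin at the centre of its underside.
- green_cup: loose green cup with darker screw lid, 78 mm across, 96 mm tall. Bystander. Origin at the centre of its underside.
- clear_cup: loose clear plastic cup, 72 mm across, 95 mm tall. Bystander. Origin at the centre of its underside.
- teaspoon: loose stainless teaspoon lying flat, 140 mm long, 7 mm thick. Bystander. Origin at mid-length, on its underside.
- clip: loose blue spring clip pinching two silicone valves, 60 x 26 x 19 mm. Bystander. Origin at the centre of its underside.
- milk_tin: loose blue-banded tin, 74 mm across, 100 mm tall. Bystander. Origin at the centre of its underside.

How it is judged:
On the way:
1. the real button is pressed down by more than 4 mm (value of joint catch above 0.004 m), for 0.02 s.
At the end, for the whole second after the job is handed in: The drawer has popped out by more than 38 mm and is at rest, the button has come back up (within 1.5 mm), and every bystander is within 20 mm of where it stood (value of joint drawer above 0.038 m and velocity of joint drawer below 0.01 m/s and value of joint catch below 0.0015 m and distance of each of yellow_cup, green_cup, clear_cup, teaspoon, clip, milk_tin from where it was at the start of the episode below 0.02 m); the robot touches nothing.
It fails at once if a cup, the tin, the teaspoon or the clip was shifted or lifted by 20 mm or more (distance of any of yellow_cup, green_cup, clear_cup, teaspoon, clip, milk_tin from where it was at the start of the episode above 0.02 m).
It fails at once if a cup or the tin was tipped over (angle between any of yellow_cup, green_cup, clear_cup, milk_tin's own z axis and vertical above 0.5 rad).
It also fails if it takes over 48 s, if anything falls off the work surface, if the arm or the gripper's body presses on something with over 40 N, if the wrist force passes 120 N, or if a joint passes its speed limit or range.

### The arm

A 7-joint arm with a two-finger parallel gripper is mounted at the origin on the work surface. World frame = base frame: x ahead of the robot, y to its left, z up, the work surface at z = 0. Lengths are in m, angles in rad, forces in N, time in s.
With the tool pointing down it reaches from about 0.4 to 0.85 m from the base axis. Payload 10.4 kg.
Tool frame: the origin (TCP) lies at the very end of the fingers, on their centre line; the grasp point (between the pads) lies 19 mm behind it; y points along the fingers, x is the direction in which the jaws open and shut, and the axes are right-handed (so a half turn about y gives the same grasp; the last joint's range is limited). The gripper opens to 87 mm and grips with 3 to 60 N. Pads are 19 mm wide; open, the fingers measure 117 mm over their backs; the gripper's body (75 mm by 190 mm) begins 51 mm behind the grasp point.
Start: joints at [-1.363, 0.332, -0.065, 1.46, 0.022, 1.35, -0.088], TCP at [0.143, 0.608, 0.223] pointing down, gripper open.
Joint ranges: [-2.6, 2.6], [-0.5, 2.12], [-1.47, 1.34], [0.16, 2.42], [-1.27, 4.41], [0.06, 2.06], [-2.6, 2.6]. Speed limits (rad/s): [2.22, 2.22, 2.79, 2.79, 3.14, 3.14, 3.14].

### API

Orientations are given as a unit quaternion [x, y, z, w].
In Python, from bench import readout, vision, r gives the robot as it stands.
- The arm moves only by the tool arm_command, never from a script. Its argument "targets" is a list that holds one entry, the list of rows, each a list of 6 numbers: the shift along the tool's x, y, z in m, then the turn, a rotation vector about the tool's x, y, z in degrees. A call has 1 to 12 rows; each row shifts and turns the commanded pose from where the row before left it, along the tool's axes as they then stand; what a row does not reach is not made up. A row lasts 1/12 s, in which the tool goes at most 41.7 mm and 7.16 degrees, less where a joint would pass 70% of its speed; a pose out of reach is approached as far as the arm can. A call is refused whole if a number of a shift passes 0.0417 or a number of a turn 7.16, either way. A call with a gripper value outside its range is refused whole. "hand" is the opening, from 0 (shut) to 1 (fully open), set as the call begins (left out, the last holds). The fingers move at their own pace and stop on an object; "grip_force" is the grip in N (left out, the last holds). Time passes only in rows, so rows that do not move let the fingers close. It gives the time, the measured TCP pose, the force and the opening at its end, in the units of the state.
- readout.read_state(): the state, without advancing time (a new reading comes with each control period).
- vision.camera(name): name is "side" or "top" or "wrist"; returns a dict with "pixels" (384x512x3 uint8, blue, green, red), "fovy" (degrees; the focal length in pixels is half the picture's height over the tangent of half this angle, whatever the lens; pixels are square), "cx", "cy" (the principal point, pixels), "R" (3x3) and "t" (3): a world point X has camera coordinates R X + t; the wrist camera has in their place "mount" (4x4, takes a point from camera to tool coordinates, whose origin is the TCP and whose axes are the tool frame's). Camera axes: x right, y down, z forward; pixel columns grow to the right and rows downward; lengths in m; the calibration is good to about 2 mm. The wrist camera is an equidistant fisheye: a pixel r from the principal point sees the ray r / f radians off the axis. A picture is of the moment at which its call begins: read the wrist's pose just before it. There is no depth.
- r.close_job(): hands the job in, once; it reports no verdict.
The state is a dict: "time": time; "joint_positions": joint angles; "joint_vel": joint speeds; "joint_torque": joint torques, N m; "ee_pos": TCP position; "eef_rot": TCP orientation; "ft_force": force on the tool from outside, world axes, zero at the start; "torque": the same for the moment, N m; "width": finger opening in m.
Only numpy, scipy, OpenCV 4.12 (cv2) and the standard library are available. Lean on these libraries where they do the work, as an engineer would, in place of code of your own. Each camera call takes 0.05 s, during which the arm holds its last target.

## Working session

There is one attempt and no reset: what is moved stays moved. The work goes in short steps, Python scripts to look and compute and a tool call to move; the robot and the scene stay as the last step left them, time stands still between calls to the robot, and variables do not carry over. Pictures are saved under pics/ and viewed, and the job is handed in when it is done.

Besides the shell and the picture viewer there is one more tool, called after "Emit:" as name(argument=value, ...) on one line, values as JSON. arm_command: Moves the arm, as the interface text tells. Its arguments: {"type":"object","properties":{"targets":{"type":"array","items":{"type":"array","items":{"type":"array","items":{"type":"number"}}}},"hand":{"type":"number"},"grip_force":{"type":"number"}},"required":["targets"]}

```bash
mkdir -p pics; ls; python3 - <<'E'
from bench import readout, vision, r
import cv2,json
s=readout.read_state();print(s)
for n in ["side","top","wrist"]:
    c=vision.camera(n);cv2.imwrite(f"pics/{n}0.png",c["pixels"])
    print(n,{k:v for k,v in c.items() if k!="pixels"})
E
```

```text
pics
{'time': 0.0, 'joint_positions': array([-1.36260106,  0.3328785 , -0.06470702,  1.46095918,  0.02162937,
        1.34987681, -0.08846829]), 'joint_vel': array([ 2.31179274e-03,  6.30049333e-04,  5.89327341e-04, -2.91605469e-03,
       -2.11123190e-04,  4.26710168e-05, -6.40566185e-04]), 'joint_torque': array([-1.59555311e-04, -6.23262620e+01,  2.43900984e-02, -3.89900708e+01,
       -6.14214898e-02,  3.96958133e-02,  1.54916534e-04]), 'ee_pos': array([0.14289247, 0.60804758, 0.22174129]), 'eef_rot': array([ 0.55456851,  0.43874799, -0.43949585, -0.55389291]), 'ft_force': array([0.35895219, 0.05761808, 0.07945353]), 'torque': array([-0.0546909 ,  0.02614016,  0.00413903]), 'width': 0.0869647058505935}
side {'fovy': 56.82078437265426, 'cx': 252.5970804588747, 'cy': 192.96034486426703, 'R': array([[ 0.83745785, -0.54623928,  0.01694109],
       [-0.40662279, -0.64351944, -0.64849104],
       [ 0.3651332 ,  0.53619528, -0.76103375]]), 't': array([-0.49365714,  0.32889361,  0.67437402])}
top {'fovy': 47.81883730729427, 'cx': 251.73286197398576, 'cy': 191.00535138769374, 'R': array([[-0.01972721, -0.99946588, -0.02605351],
       [-0.99403677,  0.02240196, -0.10671951],
       [ 0.10724616,  0.02379286, -0.99394777]]), 't': array([0.06437601, 0.59726045, 0.86310455])}
wrist {'fovy': 65.70646984690485, 'cx': 253.25422369987336, 'cy': 195.45050423115035, 'mount': array([[ 9.99999225e-01, -2.91762919e-04,  1.21021592e-03,
         1.51341157e-04],
       [-1.24447676e-03, -2.59301720e-01,  9.65795563e-01,
        -1.62973341e-01],
       [ 3.20277380e-05, -9.65796321e-01, -2.59301883e-01,
         6.98708801e-02],
       [ 0.00000000e+00,  0.00000000e+00,  0.00000000e+00,
         1.00000000e+00]])}
```

View pics/top0.png

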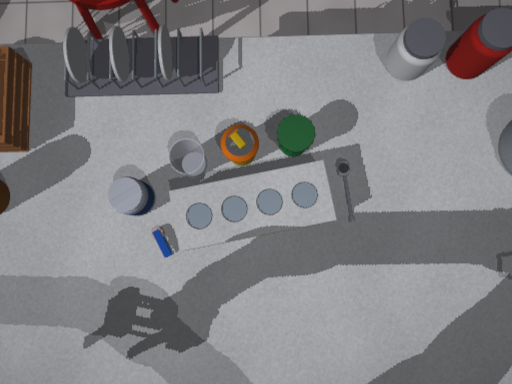

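View pics/side0.png

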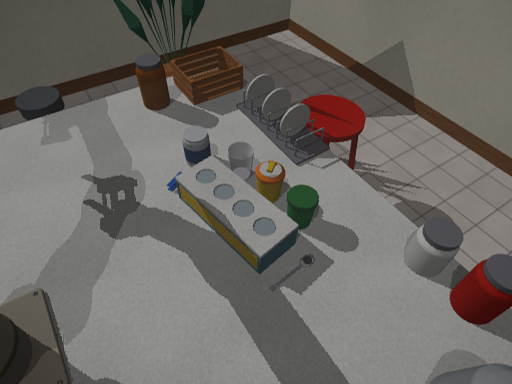

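View pics/wrist0.png

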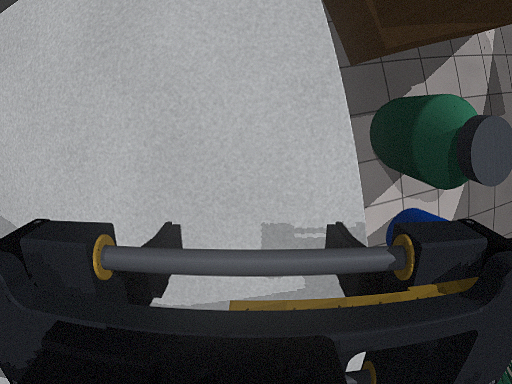

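The top view shows the discs at about (199,216), (235,209), (270,202) and (305,195). The side view shows them at (206,176), (224,192), (243,209) and (264,226). The drawer side faces the robot, at the bottom of the top view. The cups stand behind the box, the tin and clip are at its left end, and the spoon is at its right. Next I'll measure the discs in both views.

```bash
cat > h.py <<'E'
from bench import readout, vision, r
import cv2,numpy as np
from scipy.spatial.transform import Rotation as Ro
def ray(c,u,v):
    f=192/np.tan(np.radians(c["fovy"])/2); d=np.array([(u-c["cx"])/f,(v-c["cy"])/f,1])
    R=c["R"];return -R.T@c["t"],R.T@d
def onz(c,u,v,z):
    o,d=ray(c,u,v);return o+d*(z-o[2])/d[2]
def st():
    s=readout.read_state();R=Ro.from_quat(s["eef_rot"]).as_matrix();return s,R
E
python3 - <<'E'
from h import *
P={}
for n in ["top","side"]:
    c=vision.camera(n);h=cv2.cvtColor(c["pixels"],cv2.COLOR_BGR2HSV)
    im=c["pixels"].astype(int); diff=im[...,0]-im[...,2]
    m=((diff>12)&(h[...,1]<110)&(h[...,2]>70)).astype(np.uint8)
    m=cv2.morphologyEx(m,cv2.MORPH_OPEN,np.ones((3,3)))
    cs,_=cv2.findContours(m,cv2.RETR_EXTERNAL,cv2.CHAIN_APPROX_NONE)
    for k in cs:
        a=cv2.contourArea(k)
        if 150<a<900 and len(k)>5:
            (u,v),ax,_=cv2.fitEllipse(k)
            if ax[0]/ax[1]>.6: 
                p=onz(c,u,v,.0775);print(n,round(u,1),round(v,1),a,np.round(ax,1),p.round(4))
s,R=st();print(R.round(3))
c=vision.camera("top")
for nm,u,v,z in [("yel",240,144,.109),("green",296,134,.096),("clear",187,157,.095),("tin",126,195,.1),("clip",162,242,.019),("spoonbowl",343,168,.007),("spoonend",351,219,.007)]: print(nm,onz(c,u,v,z).round(3))
E
```

```text
top 199.1 215.2 466.5 [24.2 24.7] [0.5483 0.1548 0.0775]
top 234.2 208.2 465.0 [24.3 24.5] [0.5605 0.0858 0.0775]
top 269.1 201.2 461.0 [24.1 24.5] [0.5729 0.0171 0.0775]
top 304.2 194.4 468.0 [24. 25.] [ 0.5847 -0.0519  0.0775]
top 124.2 194.9 873.5 [32.  35.2] [0.5916 0.3032 0.0775]
[[ 0.229 -0.    -0.973]
 [ 0.973 -0.001  0.229]
 [-0.001 -1.    -0.   ]]
yel [0.681 0.071 0.109]
green [ 0.701 -0.038  0.096]
clear [0.661 0.175 0.095]
tin [0.589 0.292 0.1  ]
clip [0.497 0.241 0.019]
spoonbowl [ 0.646 -0.143  0.007]
spoonend [ 0.537 -0.155  0.007]
```

Emit:
arm_command(targets=[[[-0.0174,0,-0.0249,0,0,0],[-0.0174,0,-0.0249,0,0,0],[-0.0174,0,-0.0249,0,0,0],[-0.0174,0,-0.0249,0,0,0],[-0.0174,0,-0.0249,0,0,0],[-0.0174,0,-0.0249,0,0,0],[-0.0174,0,-0.0249,0,0,0],[-0.0174,0,-0.0249,0,0,0],[-0.0174,0,-0.0249,0,0,0],[-0.0174,0,-0.0249,0,0,0],[-0.0174,0,-0.0249,0,0,0],[-0.0174,0,-0.0249,0,0,0]]], hand=0, grip_force=10)

```text
time: 1.3
ee_pos: [0.3869, 0.3356, 0.2227]
eef_rot: [-0.554, -0.439, 0.439, 0.554]
ft_force: [0.4, 0.0, 0.4]
width: 0.0149
```

Emit:
arm_command(targets=[[[-0.0174,0,-0.0249,0,0,0],[-0.0174,0,-0.0249,0,0,0],[-0.0174,0,-0.0249,0,0,0],[-0.0174,0,-0.0249,0,0,0],[-0.0174,0,-0.0249,0,0,0],[-0.0174,0,-0.0249,0,0,0],[-0.0174,0,-0.0249,0,0,0],[-0.0174,0,-0.0249,0,0,0],[0,0,0,0,0,0],[0,0,0,0,0,0]]])

```text
time: 2.13
ee_pos: [0.5489, 0.1539, 0.2224]
eef_rot: [0.555, 0.438, -0.438, -0.555]
ft_force: [-0.5, 0.8, 0.9]
width: 0.0004
```

```bash
cat > w.py <<'E'
from h import *
import sys
D=np.array([[.5847,-.0519,.0775],[.5729,.0171,.0775],[.5605,.0858,.0775],[.5483,.1548,.0775]])
def rep(i):
    s,R=st();print(s["time"],s["ee_pos"].round(4),s["width"].round(4),s["ft_force"].round(2));print(R.round(3))
    print("tool delta to disc",i,(R.T@(D[i-1]-s["ee_pos"])).round(4))
if __name__=="__main__":
    rep(int(sys.argv[1]))
    for n in sys.argv[2:]:
        c=vision.camera(n);cv2.imwrite(f"pics/{n}{int(readout.read_state()['time']*100)}.png",c["pixels"])
    import glob,os;print(sorted(glob.glob("pics/*"),key=os.path.getmtime)[-2:])
E
python3 w.py 4 top side
```

```text
Traceback (most recent call last):
  File "w.py", line 8, in <module>
    rep(int(sys.argv[1]))
    ~~~^^^^^^^^^^^^^^^^^^
  File "w.py", line 5, in rep
    s,R=st();print(s["time"],s["ee_pos"].round(4),s["width"].round(4),s["ft_force"].round(2));print(R.round(3))
                                                  ^^^^^^^^^^^^^^^^
AttributeError: 'float' object has no attribute 'round'
```

Emit:
arm_command(targets=[[[0,0.0128,0,0,0,0],[0,0.0128,0,0,0,0],[0,0.0128,0,0,0,0],[0,0.0128,0,0,0,0],[0,0.0128,0,0,0,0],[0,0.0128,0,0,0,0],[0,0.0128,0,0,0,0],[0,0.0128,0,0,0,0],[0,0.0128,0,0,0,0],[0,0.0128,0,0,0,0],[0,0,0,0,0,0]]])

```text
time: 3.05
ee_pos: [0.546, 0.1567, 0.0922]
eef_rot: [-0.553, -0.438, 0.441, 0.554]
ft_force: [-0.7, 0.2, -0.1]
width: 0.0004
```

```bash
sed -i 's/s\["width"\].round(4)/round(s["width"],4)/' w.py; python3 w.py 4 top side
```

```text
3.05 [0.546  0.1567 0.0922] 0.0004 [-0.74  0.16 -0.12]
[[ 0.227 -0.004 -0.974]
 [ 0.974 -0.001  0.227]
 [-0.002 -1.     0.003]]
tool delta to disc 4 [-0.0013  0.0147 -0.0027]
['pics/top310.png', 'pics/side315.png']
```

View pics/side315.png

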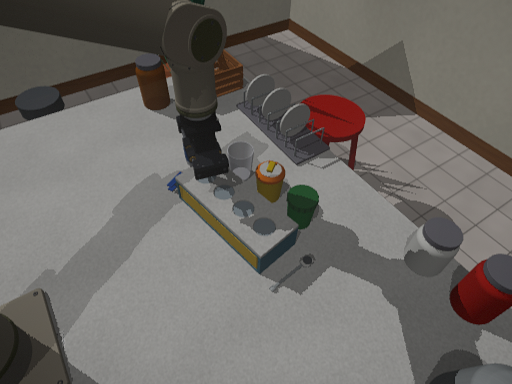

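View pics/top310.png

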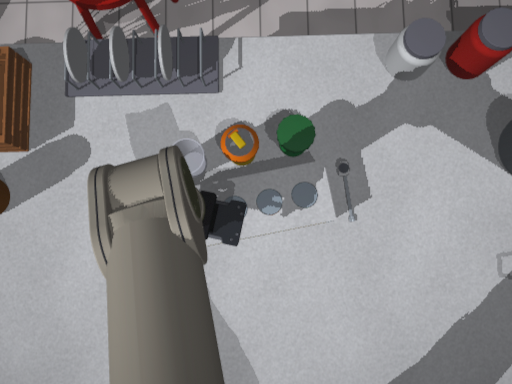

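Emit:
arm_command(targets=[[[-0.001,0.006,-0.002,0,0,0],[0,0.005,0,0,0,0],[0,0,0,0,0,0],[0,0,0,0,0,0]]])

```text
time: 3.48
ee_pos: [0.5498, 0.1543, 0.0834]
eef_rot: [-0.554, -0.439, 0.439, 0.554]
ft_force: [-0.0, 0.2, -0.1]
width: 0.0001
```

Side and top views show the shut fingers over disc 4 (side ~(206,176)), clear of the cups. I'll press in small steps.

Emit:
arm_command(targets=[[[0,0.002,0,0,0,0],[0,0.002,0,0,0,0],[0,0.002,0,0,0,0],[0,0.001,0,0,0,0],[0,0,0,0,0,0]]])

```text
time: 3.9
ee_pos: [0.55, 0.1544, 0.0765]
eef_rot: [-0.554, -0.439, 0.439, 0.554]
ft_force: [0.5, 0.5, 1.2]
width: 0.0008
```

Emit:
arm_command(targets=[[[0,0.001,0,0,0,0],[0,0.001,0,0,0,0],[0,0,0,0,0,0]]])

```text
time: 4.15
ee_pos: [0.55, 0.1544, 0.0746]
eef_rot: [0.554, 0.439, -0.439, -0.554]
ft_force: [-0.9, 1.0, 3.1]
width: 0.0004
```

Emit:
arm_command(targets=[[[0,0.001,0,0,0,0],[0,0.001,0,0,0,0],[0,0,0,0,0,0]]])

```text
time: 4.4
ee_pos: [0.55, 0.1544, 0.0724]
eef_rot: [0.554, 0.439, -0.439, -0.554]
ft_force: [1.4, 0.8, 3.0]
width: 0.0006
```

```bash
python3 w.py 4 side
```

```text
4.4 [0.55   0.1544 0.0724] 0.0006 [1.42 0.85 2.96]
[[ 0.229  0.    -0.974]
 [ 0.974  0.     0.229]
 [ 0.    -1.    -0.   ]]
tool delta to disc 4 [-0.     -0.0051  0.0018]
['pics/side315.png', 'pics/side445.png']
```

Disc 4 gives: about 5 mm down at a steady 3 N. I'll press a little further to release the drawer.

Emit:
arm_command(targets=[[[0,0.001,0,0,0,0],[0,0.001,0,0,0,0],[0,0,0,0,0,0]]])

```text
time: 4.7
ee_pos: [0.55, 0.1544, 0.0704]
eef_rot: [0.554, 0.439, -0.439, -0.554]
ft_force: [1.6, -0.4, 4.3]
width: 0.0005
```

```bash
python3 w.py 4 side
```

```text
4.7 [0.55   0.1544 0.0704] 0.0005 [ 1.6  -0.44  4.31]
[[ 0.229  0.    -0.973]
 [ 0.973  0.     0.229]
 [ 0.    -1.    -0.   ]]
tool delta to disc 4 [ 0.     -0.0071  0.0017]
['pics/side445.png', 'pics/side475.png']
```

View pics/side475.png

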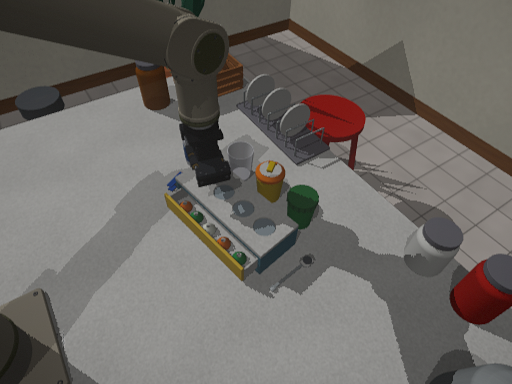

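The drawer is out: its yellow front now runs from (167,195) to (243,268), with the contents showing. I'll lift straight up.

Emit:
arm_command(targets=[[[0,-0.005,0,0,0,0],[0,-0.01,0,0,0,0],[0,-0.015,0,0,0,0],[0,-0.02,0,0,0,0],[0,-0.02,0,0,0,0],[0,-0.02,0,0,0,0],[0,-0.02,0,0,0,0],[0,-0.02,0,0,0,0],[0,-0.02,0,0,0,0],[0,0,0,0,0,0],[0,0,0,0,0,0]]])

```text
time: 5.67
ee_pos: [0.5501, 0.1543, 0.2219]
eef_rot: [0.554, 0.44, -0.438, -0.554]
ft_force: [-0.9, -0.6, -0.1]
width: 0.0003
```

Emit:
arm_command(targets=[[[0.0174,0,0.0249,0,0,0],[0.0174,0,0.0249,0,0,0],[0.0174,0,0.0249,0,0,0],[0.0174,0,0.0249,0,0,0],[0.0174,0,0.0249,0,0,0],[0.0174,0,0.0249,0,0,0],[0.0174,0,0.0249,0,0,0],[0.0174,0,0.0249,0,0,0],[0.0174,0,0.0249,0,0,0],[0.0174,0,0.0249,0,0,0],[0,0,0,0,0,0],[0,0,0,0,0,0]]])

```text
time: 6.67
ee_pos: [0.3456, 0.3813, 0.2196]
eef_rot: [0.554, 0.439, -0.441, -0.553]
ft_force: [0.7, 0.0, 0.2]
width: 0.0005
```

```bash
python3 w.py 4 side top
```

```text
6.6667 [0.3456 0.3813 0.2196] 0.0005 [0.67 0.04 0.25]
[[ 0.225 -0.001 -0.974]
 [ 0.974 -0.002  0.225]
 [-0.002 -1.     0.001]]
tool delta to disc 4 [-0.1747  0.1422 -0.2487]
['pics/side671.png', 'pics/top676.png']
```

```bash
python3 - <<'E'
import cv2,numpy as np
a=cv2.imread("pics/side671.png")[120:300,120:360];b=cv2.imread("pics/top676.png")[100:280,60:380]
a=cv2.resize(a,None,fx=1.6,fy=1.6);b=cv2.resize(b,None,fx=1.24,fy=1.6)
cv2.imwrite("pics/end.png",np.hstack([a,b]))
E
```

```text
(no output)
```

View pics/end.png

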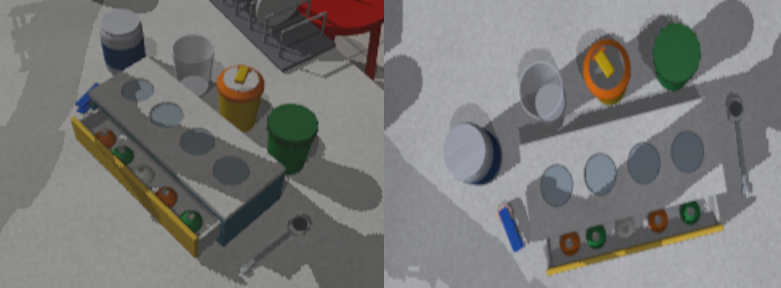

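```bash
python3 - <<'E'
from h import *
c=vision.camera("top");a=cv2.imread("pics/top0.png");b=cv2.imread("pics/top676.png")
def blob(im,lo,hi,x0,x1,y0,y1):
    m=cv2.inRange(cv2.cvtColor(im,cv2.COLOR_BGR2HSV),lo,hi)[y0:y1,x0:x1];M=cv2.moments(m,True);return M["m10"]/M["m00"]+x0,M["m01"]/M["m00"]+y0
for n,lo,hi,w,z in [("clip",(105,150,60),(130,255,255),(145,180,222,262),.019),("green",(50,120,30),(85,255,255),(270,320,110,160),.09),("orange",(5,150,80),(18,255,255),(215,265,120,170),.1)]:
    for im in(a,b): p=blob(im,lo,hi,*w);print(n,np.round(p,1),onz(c,*p,z).round(4))
h=cv2.cvtColor(b,cv2.COLOR_BGR2HSV);m=cv2.inRange(h,(20,120,70),(34,255,255));m[:200]=0
ys,xs=np.nonzero(m);print(len(xs),xs.min(),xs.max(),ys.min(),ys.max())
k=np.polyfit(xs,ys,1);p=onz(c,250,np.polyval(k,250),.062);print(p)
# front distance along box -x from disc line
y=np.array([-.0364,.2067]);y/=np.linalg.norm(y);x=np.array([y[1],-y[0]])
print("front at box x", (p[:2]-np.array([.5666,.0515]))@x)
E
```

```text
clip [162.1 243.4] [0.4944 0.241  0.019 ]
clip [162.1 243.4] [0.4944 0.241  0.019 ]
green [295.1 134.4] [ 0.7018 -0.0368  0.09  ]
green [295.1 134.4] [ 0.7018 -0.0368  0.09  ]
orange [239. 145.] [0.6813 0.0731 0.1   ]
orange [238.9 145. ] [0.6813 0.0731 0.1   ]
557 191 332 240 271
[0.46327279 0.05706324 0.062     ]
front at box x -0.10079652788520108
```

The drawer is out about 41–45 mm. The clip, green cup and yellow cup haven't moved, and the hand is clear.

```bash
python3 -c "
from bench import r
print(r.close_job())"
```

```text
the job is handed in; nothing more can be done
None
```

I pressed the release button, the drawer popped out, and I handed the job in with the hand clear of everything. The job returned no verdict.

- **Button:** It was the disc in well 4, the first one I tried, so I didn't need to feel the other three. It went down about 7 mm, with the force rising from 3 to 4.3 N. That matches the button's spring.
- **Drawer:** After I took the hand away, the top camera put the middle of the drawer front about 101 mm from the box's centre line. That is 41 mm of travel, or about 45 mm counting the thickness of the front.
- **Bystanders:** The clip, green cup and yellow cup had not moved at all in before-and-after pictures. I checked the tin, clear cup and teaspoon by eye only, and they looked unmoved.
- **Not measured:** I had no direct reading that the button came back up. The hand was well away from the box, with the force reading close to zero.

No checks failed or disagreed. The disc positions come from the top camera only, because my colour mask found no discs in the side view. Their 70 mm spacing matched the given sizes.

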